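Draw the batten out through the covered tray's short opening

TASK

The pine batten lies in the steel tray with both ends under the end covers, and the opening between the covers is shorter than the batten. Slide it under one cover, tilt it and draw it out of the opening slantwise, end first, without forcing it against the tray or covers and without disturbing the other things on the bench. Finish still holding it in the gripper, level again and still, straight above the tray and a good hand's breadth (over 10 cm) clear above the covers.

Things in the scene. Friction and masses are not known exactly. Their poses are not given: they have to be found in the camera images.
- batten: plain pine batten, 34 x 200 x 18 mm, about 60 g, loose, lying flat on the tray's floor roughly along the tray. Origin: centre of its underside; its y axis runs along its 200 mm length, x across its 34 mm width, z up through its 18 mm thickness. Either end may be the far one.
- batten_end_a (a point): centre of the batten's end face at its own +y end (100 mm from the middle, 9 mm above the underside)
- batten_end_b (a point): centre of the batten's end face at its own -y end
- tray: grey steel tray fixed to the bench, 296 mm long (its x axis, pointing roughly away from the robot), 160 mm wide (y), z up. Origin: centre of its underside, on the table. Floor 4 mm thick; inside 288 mm long (x -144 to +144 mm), 150 mm wide. Side walls 39 mm high along the opening. The end at -x is roofed by a fixed grey cover, the end at +x by the blue cover.
- grey_cover_edge (a point): middle of the inner edge of the fixed grey cover, at tray x = -80 mm, 57.5 mm above the table: the near end of the opening. Both covers span the tray's full width and are closed at the sides; their underside is 56 mm above the table (rolled inner edge 54 mm), their top 61 mm.
- cover: blue cover over the tray's +x end, locked where it stands (pushing does not move it), axes parallel to the tray's, 81 mm long, 168 mm wide, 186 mm over the black thumbscrews at its sides. Origin: on the table below the middle of its inner edge, which is the far end of the opening (72 to 88 mm from the tray's middle).
- glue_bottle: white glue bottle with red cap, 52 mm in diameter, 150 mm high, standing; origin at the centre of its underside. To be left alone.
- tape_measure: yellow tape measure, 32 x 97 x 64 mm; origin at the centre of its underside. To be left alone.
- black_tape: black roll of tape lying flat, 66 mm in diameter, 18 mm high; origin at the centre of its underside. To be left alone.
Not all that is in view belongs to the job. There is more than one size of the batten; the job needs the larger.

How it is judged:
On the way:
1. the batten is tilted through the opening: the middle of one end face above 70 mm (over the covers), the other end still inside the tray and lower than 54 mm (((height (world z) of batten_end_a above 0.07 m and height (world z) of batten_end_b below 0.054 m and x of batten_end_b in the frame of tray between -0.15 and 0.15 m and y of batten_end_b in the frame of tray between -0.08 and 0.08 m) or (height (world z) of batten_end_b above 0.07 m and height (world z) of batten_end_a below 0.054 m and x of batten_end_a in the frame of tray between -0.15 and 0.15 m and y of batten_end_a in the frame of tray between -0.08 and 0.08 m))), for 0.1 s.
At the end, for the whole second after the job is handed in: The fingers hold the batten (over 1 N), still, its length level within 10 degrees, both ends over 160 mm above the table (about 10 cm above the covers), its middle within 120 mm of the tray's middle seen from above, touching neither tray nor cover (height (world z) of each of batten_end_a, batten_end_b above 0.16 m and angle between batten's own y axis and vertical between 1.396 and 1.746 rad and horizontal distance between batten and tray below 0.12 m and contact force between the fingers and batten above 1 N and contact force between batten and tray below 0.05 N and contact force between batten and cover below 0.05 N and linear speed of batten below 0.02 m/s and angular speed of batten below 0.1 rad/s); the arm keeps its last pose, push and grip.
It fails at once if the batten is forced against the tray or a cover with more than 40 N (contact force between batten and tray above 40 N or contact force between batten and cover above 40 N).
It fails at once if the glue bottle is moved more than 30 mm (distance of glue_bottle from where it was at the start of the episode above 0.03 m).
It fails at once if the tape measure is moved more than 30 mm (distance of tape_measure from where it was at the start of the episode above 0.03 m).
It fails at once if the black tape is moved more than 30 mm (distance of black_tape from where it was at the start of the episode above 0.03 m).
It also fails if it takes over 48 s, if anything falls off the work surface, if the arm or the gripper's body presses on something with over 40 N, if the wrist force passes 120 N, or if a joint passes its speed limit or range.

ROBOT

A 6-joint arm with a two-finger parallel gripper is mounted at the origin on a cart in front of the work surface, level with it; the furniture and walls round the work are solid. World frame = base frame: x ahead of the robot, y to its left, z up, the work surface at z = 0. Lengths are in m, angles in rad, forces in N, time in s.
With the tool pointing down it reaches from about 0.375 to 0.9 m from the base axis. Payload 3.1 kg.
Tool frame: the origin (TCP) lies midway between the tips of the shut fingers; the grasp point (between the pads) lies 19 mm behind it (r.tcp_to_grasp is the distance from the TCP to the grasp point, in m); x points along the fingers, y is the direction in which the jaws open and shut, and the axes are right-handed (so a half turn about x gives the same grasp; the last joint's range is limited). The gripper opens to 87 mm and grips with 3 to 60 N. Pads are 19 mm wide; open, the fingers measure 117 mm over their backs; the gripper's body (75 mm by 190 mm) begins 51 mm behind the grasp point.
Start: joints at [1.167, 0.527, 1.433, -0, 1.181, -0.178], TCP at [0.139, 0.609, 0.187] pointing down, gripper open.
Joint ranges: [-3.08, 3.08], [-0.75, 2.2], [0.22, 2.44], [-1.43, 4.57], [0, 2.65], [-2.85, 2.85]. Speed limits (rad/s): [2.79, 2.79, 3.14, 3.14, 3.14, 3.14].

INTERFACE

Orientations are given as a unit quaternion [x, y, z, w].
In Python, from plant import r gives the robot as it stands.
- The arm moves only by the tool step_arm, never from a script. Its argument "moves" is a list of rows, each a list of 2 entries, a list of its own where there are three numbers: the shift along the tool's x, y, z in mm, then the turn, a rotation vector about the tool's x, y, z in degrees. A call has 1 to 8 rows; each row shifts and turns the commanded pose from where the row before left it, along the tool's axes as they then stand; what a row does not reach is not made up. A row lasts 1/10 s, in which the tool goes at most 50 mm and 8.59 degrees, less where a joint would pass 70% of its speed; a pose out of reach is approached as far as the arm can. A call with a gripper value outside its range is refused whole. "grip" is the finger opening in mm, from 0 to 87, set as the call begins (left out, the last holds). The fingers move at their own pace and stop on an object; "force" is the grip in N (left out, the last holds). Time passes only in rows, so rows that do not move let the fingers close. It gives the time, the measured TCP pose, the force and the opening at its end, in the units of the state.
- r.state(): the state, without advancing time (a new reading comes with each control period).
- r.camera(name): name is "scene" or "top"; returns a dict with "color" (384x512x3 uint8, blue, green, red), "camera_matrix" (3x3 intrinsics, pixels), "extrinsics" (4x4, takes a point from camera to world coordinates). Camera axes: x right, y down, z forward; pixel columns grow to the right and rows downward; lengths in m; the calibration is good to about 2 mm. A picture is of the moment at which its call begins. There is no depth.
- r.close_job(): hands the job in, once; it reports no verdict.
Trained networks look in a picture, given as the dict that the camera call returned (one of the last four; its "shot" number tells which), for a name from the list of things; names that differ only in an ending like _2 or _b are one class to them, and where a whole thing is asked for, a point or a joint stands for the part that bears it (a point fixed in the world has none). Each returns a list of dicts, best first, with "conf" (0 to 1); they miss things now and then, are a little off and sometimes report something else, mostly with a low value. They report only what shows in the picture. A call takes as long as a camera call. They do not tell look-alikes from the thing itself.
- r.boxes_of(picture, query): "position" ([x, y, z] in m, in the coordinates of the camera as it stood for that picture, good to about 4 mm: the middle of the surface that is visible of it).
- r.tip_of(picture, query): "position" ([x, y, z] in m, in the coordinates of the camera as it stood for that picture, good to about 4 mm: a listed point, or the origin of a listed thing).
The state is a dict: "t": time; "q": joint angles; "qvel": joint speeds; "effort": joint torques, N m; "position": TCP position; "ee_rot": TCP orientation; "ft_force": force on the tool from outside, world axes, zero at the start; "wrist_torque": the same for the moment, N m; "width": finger opening in m.
Only numpy, scipy, OpenCV 4.12 (cv2) and the standard library are available. Lean on these libraries where they do the work, as an engineer would, in place of code of your own. Each camera call takes 0.05 s, during which the arm holds its last target. There are 200 camera calls.

## Working session

There is one attempt and no reset: what is moved stays moved. The work goes in short steps, Python scripts to look and compute and a tool call to move; the robot and the scene stay as the last step left them, time stands still between calls to the robot, and variables do not carry over. Pictures are saved under pics/ and viewed, about 8 in all and at most 12, crops included, and the job is handed in when it is done.

Besides the shell and the picture viewer there is one more tool, called after ">>>" as name([rows], argument=value, ...), one row to a line, values as JSON. step_arm: Moves the arm, as the interface text tells. Its arguments: {"type":"object","properties":{"moves":{"type":"array","items":{"type":"array"}},"grip":{"type":"number"},"force":{"type":"number"}},"required":["moves"]}

```bash
mkdir -p pics
cat > h.py <<'E'
from plant import r
import numpy as np, cv2
def W(p,c): return (c["extrinsics"]@np.r_[p,1])[:3]
def px(P,c):
    v=np.linalg.inv(c["extrinsics"])@np.r_[P,1]; u=c["camera_matrix"]@v[:3]; return u[:2]/u[2]
def ray(u,v,z,c):
    d=c["extrinsics"][:3,:3]@np.linalg.inv(c["camera_matrix"])@[u,v,1]; o=c["extrinsics"][:3,3]
    return o+d*(z-o[2])/d[2]
E
python3 - <<'E'
from h import *
s=r.state(); print(s['t'],s['position'],s['ee_rot'],s['width'],s['ft_force'])
ims=[]
for n in ("top","scene"):
    c=r.camera(n); ims.append(c["color"]); print(n,c["extrinsics"][:3,3].round(3))
    for q in ["batten","batten_end_a","batten_end_b","tray","grey_cover_edge","cover","glue_bottle","tape_measure","black_tape"]:
        for f in (r.tip_of,):
            for d in f(c,q)[:3]:
                P=W(d["position"],c); print(q,P.round(3),px(P,c).round(),round(d["conf"],2))
    cv2.imwrite(f"pics/{n}1.png",cv2.resize(c["color"],(768,576),interpolation=cv2.INTER_CUBIC))
E
```

```text
0.0 [0.13896253 0.60851104 0.18624879] [ 0.07857163  0.70286766 -0.08005801  0.70242029] 0.086797121909694 [-0.25518281 -0.09310058 -0.64662598]
top [0.525 0.016 1.215]
batten [0.707 0.134 0.001] [230. 165.] 0.82
batten [ 0.649 -0.041  0.003] [285. 184.] 0.57
batten_end_a [ 0.554 -0.046  0.013] [287. 215.] 0.92
batten_end_a [0.661 0.181 0.005] [215. 180.] 0.92
batten_end_a [0.751 0.079 0.008] [248. 151.] 0.92
batten_end_b [ 0.554 -0.046  0.013] [287. 215.] 0.92
batten_end_b [0.661 0.181 0.005] [215. 180.] 0.92
batten_end_b [0.751 0.079 0.008] [248. 151.] 0.92
tray [ 0.645 -0.057  0.003] [291. 186.] 0.65
grey_cover_edge [ 0.562 -0.054  0.059] [290. 212.] 0.92
cover [ 0.723 -0.053 -0.003] [289. 161.] 0.74
glue_bottle [ 0.48  -0.336  0.003] [381. 240.] 0.82
tape_measure [ 0.7    0.294 -0.004] [180. 167.] 0.74
black_tape [0.487 0.38  0.001] [151. 234.] 0.6
scene [-0.112 -0.755  1.072]
batten [ 0.651 -0.044  0.003] [277. 220.] 0.69
batten [0.706 0.135 0.002] [254. 188.] 0.56
batten_end_a [ 0.554 -0.051  0.013] [258. 233.] 0.9
batten_end_a [0.757 0.078 0.009] [274. 188.] 0.76
batten_end_a [ 0.752 -0.035  0.015] [295. 202.] 0.64
batten_end_b [ 0.554 -0.051  0.013] [258. 233.] 0.9
batten_end_b [0.757 0.078 0.009] [274. 188.] 0.76
batten_end_b [ 0.752 -0.035  0.015] [295. 202.] 0.64
tray [ 0.645 -0.051  0.002] [277. 222.] 0.84
grey_cover_edge [ 0.569 -0.057  0.06 ] [263. 222.] 0.86
cover [ 0.726 -0.05   0.001] [293. 211.] 0.93
glue_bottle [ 0.485 -0.335  0.002] [308. 299.] 0.78
tape_measure [0.709 0.301 0.001] [226. 169.] 0.59
black_tape [ 0.486  0.379 -0.001] [169. 185.] 0.45
```

View pics/top1.png

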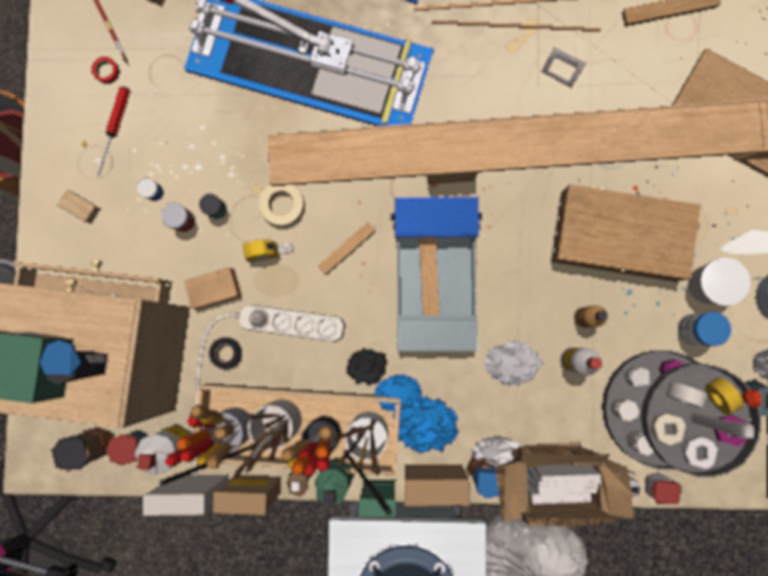

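View pics/scene1.png

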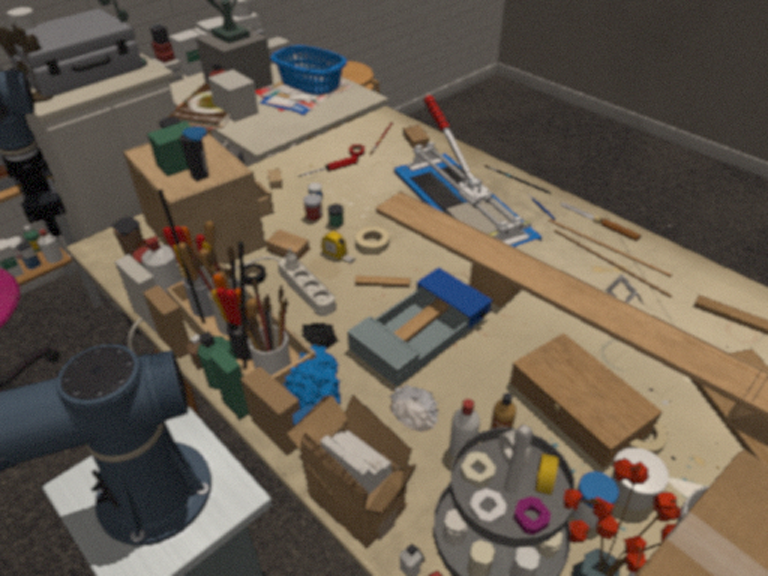

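Run:
```python
import cv2
a=cv2.imread("pics/top1.png")[180:360,300:540]
cv2.imwrite("pics/topcrop.png",cv2.resize(a,None,fx=3.3,fy=3.3,interpolation=cv2.INTER_CUBIC))
```

```text
(no output)
```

View pics/topcrop.png

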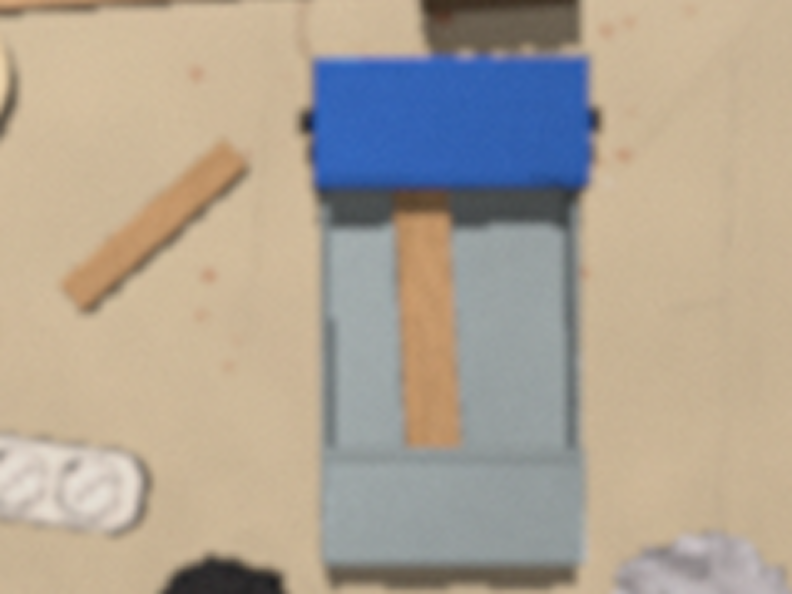

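The pictures show two battens. One lies in the tray at top view (430,275) with both ends under the covers. A smaller loose one lies at (347,248). The crop confirms that the tray batten is wider and longer and is the one under the covers, so it is the one meant. Tall brushes stand at (160–390,400–510) and a plank lies behind the tray, so I'll triangulate their heights and work out the tray geometry.

Run:
```python
from h import *
from scipy.spatial.transform import Rotation as R
T=r.camera("top"); S=r.camera("scene")
def tri(a,b):
    P=[]
    for c,(u,v) in((T,a),(S,b)):
        P.append(np.linalg.inv(c["extrinsics"])[:3]); P[-1]=c["camera_matrix"]@P[-1]
    X=cv2.triangulatePoints(P[0],P[1],np.array(a,float)/1.5,np.array(b,float)/1.5).ravel(); X=X[:3]/X[3]
    return X.round(3),np.linalg.norm(px(X,T)*1.5-a).round(1)
for n,a,b in [("plank L near",(268,185),(378,208)),("stickL",(160,482),(163,195)),("stickM",(385,510),(240,245)),("stickM2",(205,410),(240,245)),("greenbox",(45,345),(170,130)),("red brush",(312,455),(222,300)),("cyl",(60,358),(195,130))]:
    print(n,*tri(a,b))
cr=lambda x,y:((300+x/3.3)/1.5,(180+y/3.3)/1.5)
for n,x,y,z in [("bat far",422,195,.022),("bat near",434,445,.022),("bluecorL",313,188,.061),("bluecorR",590,187,.061),("blue farL",313,60,.061),("blue farR",588,60,.061),("grey eL",325,450,.061),("grey eR",582,450,.061),("grey nearL",325,563,.061),("grey nearR",582,563,.061),("bat nL",405,446,.022),("bat nR",461,446,.022),("bat fL",395,195,.022),("bat fR",449,195,.022)]:
    print(n,ray(*cr(x,y),z,T).round(3))
print(R.from_quat(r.state()['ee_rot']).as_matrix().round(3))
for q in ["batten","tray","cover","grey_cover_edge"]:
  for c in (T,S):
    print(q,[(W(d["position"],c).round(3),round(d["conf"],2)) for d in r.tip_of(c,q)[:2]])
```

```text
plank L near [0.818 0.271 0.108] 3.8
stickL [0.308 0.366 0.341] 4.1
stickM [0.29  0.033 0.407] 0.9
stickM2 [0.415 0.338 0.174] 20.4
greenbox [0.477 0.574 0.34 ] 21.4
red brush [0.306 0.174 0.173] 4.9
cyl [0.485 0.518 0.363] 0.1
bat far [ 0.724 -0.039  0.022]
bat near [ 0.568 -0.048  0.022]
bluecorL [0.721 0.029 0.061]
bluecorR [ 0.723 -0.138  0.061]
blue farL [0.8   0.03  0.061]
blue farR [ 0.801 -0.137  0.061]
grey eL [0.563 0.02  0.061]
grey eR [ 0.565 -0.134  0.061]
grey nearL [0.496 0.019 0.061]
grey nearR [ 0.498 -0.134  0.061]
bat nL [ 0.567 -0.03   0.022]
bat nR [ 0.568 -0.064  0.022]
bat fL [ 0.724 -0.022  0.022]
bat fR [ 0.724 -0.056  0.022]
[[-0.     0.223  0.975]
 [-0.     0.975 -0.223]
 [-1.    -0.    -0.   ]]
batten [(array([0.708, 0.137, 0.002]), 0.9), (array([ 0.652, -0.041,  0.005]), 0.66)]
batten [(array([ 0.65 , -0.042,  0.006]), 0.94), (array([0.71 , 0.131, 0.004]), 0.55)]
tray [(array([ 0.644, -0.056,  0.001]), 0.77)]
tray [(array([ 0.647, -0.053, -0.001]), 0.93)]
cover [(array([ 0.725, -0.055, -0.004]), 0.69), (array([ 0.551, -0.05 ,  0.015]), 0.19)]
cover [(array([ 0.725, -0.053, -0.   ]), 0.91)]
grey_cover_edge [(array([ 0.563, -0.056,  0.059]), 0.95)]
grey_cover_edge [(array([ 0.57 , -0.058,  0.059]), 0.86)]
```

The tray batten's middle is at about (0.650,-0.043) with 3.3° of yaw, the opening runs from x = 0.566 to 0.723, and the tallest stick is about 0.41 m. I'll rise first and then cross over the top.

>>> step_arm([
  [[-45,0,0],[-8.1,0,0]],
  [[-45,0,0],[-8.1,0,0]],
  [[-45,0,0],[0,0,0]],
  [[-45,0,0],[0,0,0]],
  [[-45,0,0],[0,0,0]],
  [[-45,0,0],[0,0,0]],
  [[-20,0,0],[0,0,0]],
  [[0,0,0],[0,0,0]],
], grip=87, force=20)

```text
t: 2.3
position: [0.1397, 0.6105, 0.4818]
ee_rot: [-0.018, 0.705, 0.023, 0.708]
ft_force: [-0.5, -0.3, -0.3]
width: 0.0868
```

>>> step_arm([
  [[0,-37.8,27.3],[0,0,0]],
  [[0,-37.8,27.3],[0,0,0]],
  [[0,-37.8,27.3],[0,0,0]],
  [[0,-37.8,27.3],[0,0,0]],
  [[0,-37.8,27.3],[0,0,0]],
  [[0,-37.8,27.3],[0,0,0]],
  [[0,-37.8,27.3],[0,0,0]],
  [[0,-37.8,27.3],[0,0,0]],
])

```text
t: 3.1
position: [0.3749, 0.318, 0.4752]
ee_rot: [-0.021, 0.708, 0.02, 0.706]
ft_force: [0.8, 0.4, 0.1]
width: 0.0871
```

>>> step_arm([
  [[0,-37.8,27.3],[0,0,0]],
  [[0,-37.8,27.3],[0,0,0]],
  [[0,-37.8,27.3],[0,0,0]],
  [[0,-37.8,27.3],[0,0,0]],
  [[0,-37.8,27.3],[0,0,0]],
  [[0,-37.8,27.3],[0,0,0]],
  [[0,-37.8,27.3],[0,0,0]],
  [[0,0,0],[0,0,0]],
])

```text
t: 3.9
position: [0.5834, 0.062, 0.4728]
ee_rot: [-0.019, 0.709, 0.018, 0.705]
ft_force: [-1.6, 0.1, -0.2]
width: 0.0871
```

>>> step_arm([
  [[0,-37,27],[0,0,0]],
  [[0,-37,27],[0,0,0]],
  [[20,-35,27],[0,0,0]],
  [[45,0,0],[0,0,0]],
  [[45,0,0],[0,0,0]],
  [[45,0,0],[0,0,0]],
  [[45,0,0],[0,0,0]],
  [[45,0,0],[0,0,0]],
])

```text
t: 4.7
position: [0.6662, -0.036, 0.229]
ee_rot: [-0.02, 0.708, 0.021, 0.706]
ft_force: [1.5, 0.4, 0.2]
width: 0.0867
```

>>> step_arm([
  [[45,0,0],[0,0,0]],
  [[40,0,0],[0,0,0]],
  [[15,0,0],[0,0,0]],
  [[0,0,0],[0,0,0]],
  [[0,0,0],[0,0,0]],
])

```text
t: 5.2
position: [0.669, -0.0371, 0.1335]
ee_rot: [-0.021, 0.706, 0.02, 0.708]
ft_force: [0.1, 0.4, 1.2]
width: 0.0865
```

Run:
```python
from h import *
from scipy.spatial.transform import Rotation as R
s=r.state(); print(s['position'],R.from_quat(s['ee_rot']).as_matrix().round(3))
c=r.camera("top"); d=r.camera("scene")
for k in (c,d): print([(W(x["position"],k).round(3),round(x["conf"],2)) for x in r.tip_of(k,"batten")[:2]])
a=c["color"][110:250,210:370]; b=d["color"][150:290,190:350]
cv2.imwrite("pics/look2.png",np.vstack([cv2.resize(a,None,fx=2.1,fy=2.1,interpolation=2)[:],cv2.resize(b,None,fx=2.1,fy=2.1,interpolation=2)]))
```

```text
[ 0.6690497  -0.03708165  0.13347286] [[ 0.002 -0.058  0.998]
 [-0.     0.998  0.058]
 [-1.    -0.     0.002]]
[(array([ 0.708,  0.135, -0.001]), 0.87), (array([ 0.65, -0.04,  0.  ]), 0.58)]
[(array([0.709, 0.132, 0.006]), 0.62)]
```

View pics/look2.png

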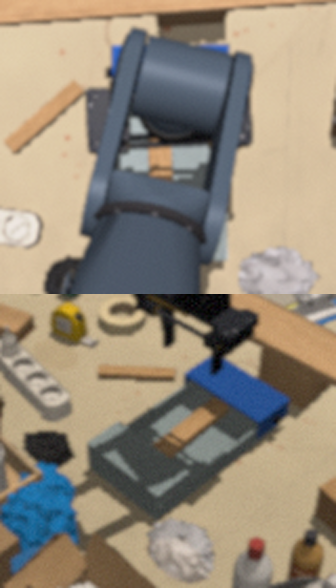

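The scene view shows the fingers straddling the batten over the opening. I'll shift 4 mm sideways and go down.

>>> step_arm([
  [[30,-4,0],[0,0,0]],
  [[40,0,0],[0,0,0]],
  [[30,0,0],[0,0,0]],
  [[15,0,0],[0,0,0]],
  [[9,0,0],[0,0,0]],
  [[0,0,0],[0,0,0]],
  [[0,0,0],[0,0,0]],
])

```text
t: 6.1
position: [0.6698, -0.0415, 0.0098]
ee_rot: [-0.021, 0.706, 0.02, 0.708]
ft_force: [-0.1, 0.0, 0.5]
width: 0.0871
```

>>> step_arm([
  [[0,0,0],[0,0,0]],
  [[0,0,0],[0,0,0]],
  [[0,0,0],[0,0,0]],
  [[0,0,0],[0,0,0]],
  [[0,0,0],[0,0,0]],
  [[0,0,0],[0,0,0]],
  [[0,0,0],[0,0,0]],
  [[0,0,0],[0,0,0]],
], grip=20, force=20)

```text
t: 6.9
position: [0.6683, -0.0412, 0.0082]
ee_rot: [-0.02, 0.707, 0.02, 0.707]
ft_force: [0.1, 0.1, 0.2]
width: 0.0313
```

>>> step_arm([
  [[0,0,0],[0,0,0]],
  [[0,0,0],[0,0,0]],
  [[0,0,0],[0,0,0]],
], grip=20, force=25)

```text
t: 7.2
position: [0.6683, -0.0412, 0.0082]
ee_rot: [-0.02, 0.707, 0.02, 0.707]
ft_force: [0.6, -0.5, 0.2]
width: 0.0205
```

Run:
```python
from h import *
s=r.state(); print(s['width'],s['position'])
d=r.camera("scene")
b=d["color"][170:270,210:350]
cv2.imwrite("pics/look3.png",cv2.resize(b,None,fx=5.6,fy=5.6,interpolation=2))
```

```text
0.020528558323978627 [ 0.66832199 -0.04121391  0.00822014]
```

View pics/look3.png

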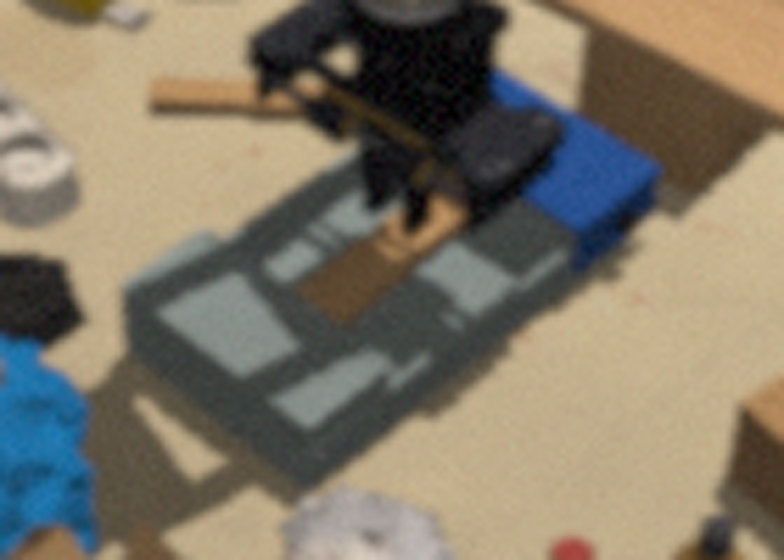

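Run:
```python
from h import *
d=r.camera("scene")
f=lambda P:((px(P,d)-[210,170])*5.6).round()
for y in (-.051,-.058,-.031):
  for z in (.004,.008,.022,.03,.045): print(y,z,f([.668,y,z]))
for P in ([.6,-.029,.022],[.6,-.063,.022],[.6,-.063,.004],[.7,-.057,.022],[.7,-.023,.022]): print(P,f(P))
for x in r.tip_of(d,"batten")[:3]+r.boxes_of(d,"batten")[:3]: print(W(x["position"],d).round(3),x["conf"])
```

```text
-0.051 0.004 [402. 270.]
-0.051 0.008 [402. 266.]
-0.051 0.022 [403. 250.]
-0.051 0.03 [403. 241.]
-0.051 0.045 [404. 223.]
-0.058 0.004 [410. 276.]
-0.058 0.008 [410. 271.]
-0.058 0.022 [411. 255.]
-0.058 0.03 [411. 246.]
-0.058 0.045 [412. 229.]
-0.031 0.004 [379. 254.]
-0.031 0.008 [379. 249.]
-0.031 0.022 [380. 233.]
-0.031 0.03 [380. 224.]
-0.031 0.045 [381. 207.]
[0.6, -0.029, 0.022] [300. 286.]
[0.6, -0.063, 0.022] [339. 315.]
[0.6, -0.063, 0.004] [338. 335.]
[0.7, -0.057, 0.022] [445. 230.]
[0.7, -0.023, 0.022] [406. 203.]
[0.708 0.132 0.004] 0.55
[ 0.647 -0.044  0.005] 0.52
[ 0.646 -0.049  0.023] 0.73
[0.689 0.146 0.018] 0.55
```

Run:
```python
from h import *
d=r.camera("scene"); c=r.camera("top")
b=d["color"][190:225,262:305]; a=c["color"][150:220,250:320]
b=cv2.resize(b,(700,570),interpolation=2)
cv2.imwrite("pics/look4.png",b)
```

```text
(no output)
```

View pics/look4.png

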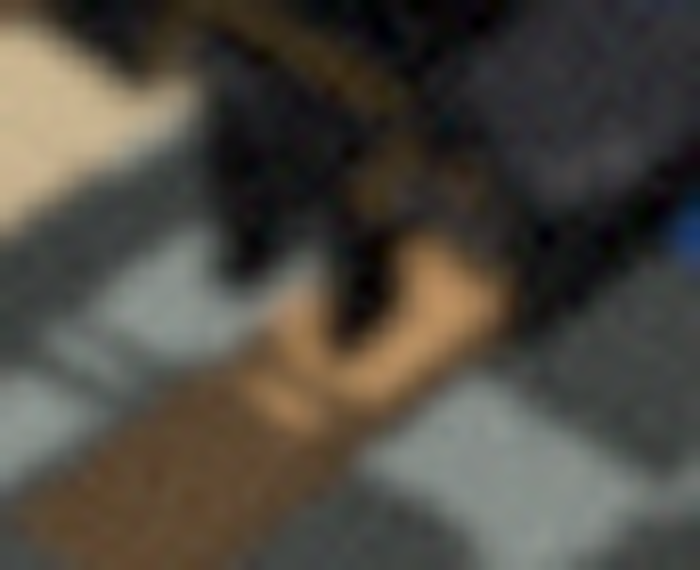

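Run:
```python
from h import *
d=r.camera("scene")
for z in (.1335,.15,.17,.19): print(z,px([.669-.003,-.037-.05,z],d).round(1),px([.669,-.037+.05,z],d).round(1))
print(r.tcp_to_grasp, r.state()['q'])
print([a for a in dir(r) if a[0]!='_'])
```

```text
0.1335 [290.6 196.4] [269.7 181.6]
0.15 [290.9 192.6] [269.8 177.9]
0.17 [291.2 188. ] [269.8 173.3]
0.19 [291.5 183.3] [269.9 168.6]
0.0187 [-2.28089701e-01  8.05402467e-01  1.43491383e+00 -3.33960221e-05
  9.01260517e-01 -1.85683378e+00]
['PlanningError', 'boxes_of', 'camera', 'close_job', 'state', 'tcp_to_grasp', 'tip_of']
```

The pictures show the real fingertips about 35 mm above the reported TCP height. At TCP z = 0.134 they appeared at about 0.175, and now they appear at about 0.04, having shut to 20 mm above the batten without touching it. I'll open and feel further down in small steps, watching the force.

>>> step_arm([
  [[0,0,0],[0,0,0]],
  [[0,0,0],[0,0,0]],
  [[0,0,0],[0,0,0]],
  [[0,0,0],[0,0,0]],
  [[0,0,0],[0,0,0]],
  [[0,0,0],[0,0,0]],
  [[0,0,0],[0,0,0]],
  [[0,0,0],[0,0,0]],
], grip=75)

```text
t: 8.35
position: [0.6683, -0.0412, 0.0082]
ee_rot: [-0.02, 0.707, 0.02, 0.707]
ft_force: [-0.5, -0.8, 0.7]
width: 0.0723
```

>>> step_arm([
  [[3,0,0],[0,0,0]],
  [[2,0,0],[0,0,0]],
  [[0,0,0],[0,0,0]],
])

```text
t: 8.65
position: [0.6679, -0.0411, 0.0027]
ee_rot: [-0.02, 0.707, 0.021, 0.706]
ft_force: [-0.2, 0.1, 0.2]
width: 0.0749
```

>>> step_arm([
  [[3,0,0],[0,0,0]],
  [[3,0,0],[0,0,0]],
  [[0,0,0],[0,0,0]],
])

```text
t: 8.95
position: [0.6679, -0.0411, -0.0034]
ee_rot: [-0.02, 0.707, 0.021, 0.706]
ft_force: [-0.4, -1.1, 0.3]
width: 0.075
```

>>> step_arm([
  [[3,0,0],[0,0,0]],
  [[3,0,0],[0,0,0]],
  [[0,0,0],[0,0,0]],
])

```text
t: 9.25
position: [0.6679, -0.0411, -0.0093]
ee_rot: [-0.02, 0.707, 0.021, 0.706]
ft_force: [-0.4, -0.3, -0.6]
width: 0.075
```

>>> step_arm([
  [[3,0,0],[0,0,0]],
  [[0,0,0],[0,0,0]],
])

```text
t: 9.45
position: [0.6681, -0.0411, -0.0121]
ee_rot: [-0.02, 0.707, 0.021, 0.707]
ft_force: [0.1, -0.0, -0.1]
width: 0.0751
```

>>> step_arm([
  [[3,0,0],[0,0,0]],
  [[2,0,0],[0,0,0]],
  [[0,0,0],[0,0,0]],
])

```text
t: 9.75
position: [0.668, -0.0411, -0.0172]
ee_rot: [-0.02, 0.707, 0.021, 0.707]
ft_force: [-0.0, 0.1, -0.1]
width: 0.0752
```

>>> step_arm([
  [[2,0,0],[0,0,0]],
  [[2,0,0],[0,0,0]],
  [[0,0,0],[0,0,0]],
])

```text
t: 10.05
position: [0.6681, -0.0412, -0.0211]
ee_rot: [-0.02, 0.707, 0.021, 0.707]
ft_force: [-0.4, -0.5, -0.6]
width: 0.0748
```

>>> step_arm([
  [[2,0,0],[0,0,0]],
  [[0,0,0],[0,0,0]],
])

```text
t: 10.25
position: [0.6681, -0.0412, -0.023]
ee_rot: [-0.02, 0.707, 0.021, 0.707]
ft_force: [0.3, 0.4, -0.2]
width: 0.0747
```

>>> step_arm([
  [[0,0,0],[0,0,0]],
  [[0,0,0],[0,0,0]],
  [[0,0,0],[0,0,0]],
  [[0,0,0],[0,0,0]],
  [[0,0,0],[0,0,0]],
  [[0,0,0],[0,0,0]],
  [[0,0,0],[0,0,0]],
  [[0,0,0],[0,0,0]],
], grip=20, force=20)

```text
t: 11.05
position: [0.6684, -0.0411, -0.0227]
ee_rot: [-0.02, 0.707, 0.02, 0.707]
ft_force: [0.4, -0.2, 0.0]
width: 0.0336
```

>>> step_arm([
  [[0,0,0],[0,0,0]],
  [[0,0,0],[0,0,0]],
])

```text
t: 11.25
position: [0.6683, -0.0411, -0.0227]
ee_rot: [-0.02, 0.707, 0.02, 0.707]
ft_force: [0.7, 1.0, 0.8]
width: 0.0339
```

It has gripped at 34 mm, which is the batten's width. I'll take a slightly deeper bite for security.

>>> step_arm([
  [[0,0,0],[0,0,0]],
  [[0,0,0],[0,0,0]],
  [[2,0,0],[0,0,0]],
  [[0,0,0],[0,0,0]],
], grip=48)

```text
t: 11.65
position: [0.6681, -0.0412, -0.0251]
ee_rot: [-0.02, 0.707, 0.021, 0.707]
ft_force: [-0.7, 1.0, -1.2]
width: 0.0475
```

>>> step_arm([
  [[2,0,0],[0,0,0]],
  [[0,0,0],[0,0,0]],
])

```text
t: 11.85
position: [0.6681, -0.0412, -0.0271]
ee_rot: [-0.02, 0.707, 0.021, 0.707]
ft_force: [0.3, -0.1, -0.3]
width: 0.0482
```

>>> step_arm([
  [[1,0,0],[0,0,0]],
  [[0,0,0],[0,0,0]],
])

```text
t: 12.05
position: [0.6682, -0.0411, -0.0279]
ee_rot: [-0.02, 0.707, 0.021, 0.707]
ft_force: [0.8, -0.3, -0.0]
width: 0.0482
```

>>> step_arm([
  [[0,0,0],[0,0,0]],
  [[0,0,0],[0,0,0]],
  [[0,0,0],[0,0,0]],
  [[0,0,0],[0,0,0]],
  [[-2,0,0],[0,0,0]],
  [[0,0,0],[0,0,0]],
], grip=20, force=28)

```text
t: 12.65
position: [0.6685, -0.0412, -0.0255]
ee_rot: [-0.021, 0.707, 0.02, 0.707]
ft_force: [-0.2, -0.3, -0.1]
width: 0.034
```

>>> step_arm([
  [[0,0,-5],[0,0,0]],
  [[0,0,-10],[0,0,0]],
  [[0,0,-10],[0,0,0]],
  [[0,0,-8],[0,0,0]],
  [[0,0,0],[0,0,0]],
])

```text
t: 13.15
position: [0.633, -0.0429, -0.026]
ee_rot: [-0.02, 0.708, 0.021, 0.706]
ft_force: [-0.2, -0.3, -0.1]
width: 0.0335
```

>>> step_arm([
  [[0,0,-4],[0,0,0]],
  [[0,0,-3],[0,0,0]],
  [[0,0,0],[0,0,0]],
])

```text
t: 13.45
position: [0.628, -0.0435, -0.0258]
ee_rot: [-0.02, 0.707, 0.021, 0.707]
ft_force: [0.5, -0.3, -0.6]
width: 0.0338
```

Run:
```python
from h import *
d=r.camera("scene")
for x in r.tip_of(d,"batten_end_a")[:4]+r.tip_of(d,"batten")[:2]: print(W(x["position"],d).round(3),round(x["conf"],2))
b=d["color"][180:260,220:320]
f=lambda P:((px(P,d)-[220,180])*8).round()
print(f([.71,-.04,.022]),f([.71,-.04,.004]),f([.723,-.04,.0575]))
cv2.imwrite("pics/look5.png",cv2.resize(b,(800,600) if 0 else (750,600),interpolation=2))
```

```text
[0.659 0.184 0.002] 0.42
[0.709 0.135 0.002] 0.45
[ 0.61  -0.05   0.007] 0.39
[543. 218.] [542. 247.] [567. 145.]
```

View pics/look5.png

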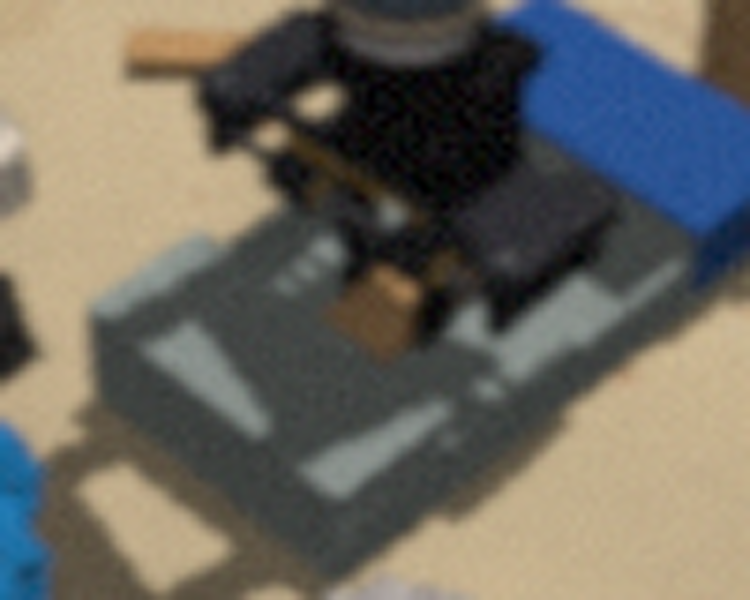

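The batten has slid about 40 mm under the grey cover, and its middle is now at about 0.610. Next I'll tilt it gently, far end up, and check the forces.

>>> step_arm([
  [[-5.3,0,1.1],[0,-2.5,0]],
  [[-5.3,0,1.1],[0,-2.5,0]],
  [[-5.3,0,1.1],[0,-2.5,0]],
  [[0,0,0],[0,0,0]],
])

```text
t: 14.0
position: [0.6298, -0.0432, -0.0094]
ee_rot: [-0.019, 0.659, 0.022, 0.751]
ft_force: [-0.1, -0.1, -0.4]
width: 0.0338
```

Run:
```python
from h import *
s=r.state(); print(s['t'],s['position'],s['ft_force'],s['wrist_torque'],s['width'])
for n in("scene","top"):
  d=r.camera(n)
  for q in("batten_end_a","batten"):
    for x in r.tip_of(d,q)[:5]:
      P=W(x["position"],d)
      if P[1]<.05: print(n,q,P.round(3),round(x["conf"],2))
```

```text
14.0 [ 0.62978911 -0.04319043 -0.00942843] [-0.09636622 -0.07753646 -0.37586222] [0.07620775 0.12549141 0.02591113] 0.03378507950028156
scene batten [ 0.61  -0.047  0.022] 0.67
top batten_end_a [ 0.707 -0.038  0.043] 0.55
```

>>> step_arm([
  [[-5.3,0,1.1],[0,-2.5,0]],
  [[-5.3,0,1.1],[0,-2.5,0]],
  [[-5.3,0,1.1],[0,-2.5,0]],
  [[0,0,0],[0,0,0]],
])

```text
t: 14.7
position: [0.63, -0.043, 0.0062]
ee_rot: [-0.017, 0.609, 0.023, 0.792]
ft_force: [-0.7, -1.4, -1.2]
width: 0.0335
```

>>> step_arm([
  [[-5.3,0,1.1],[0,-2.5,0]],
  [[-5.3,0,1.1],[0,-2.5,0]],
  [[0,0,0],[0,0,0]],
  [[0,0,0],[0,0,0]],
])

```text
t: 15.1
position: [0.6312, -0.0434, 0.0171]
ee_rot: [-0.017, 0.574, 0.024, 0.819]
ft_force: [-0.2, -0.2, 0.1]
width: 0.0335
```

Run:
```python
from h import *
s=r.state(); print(s['t'],s['position'],s['ft_force'],s['wrist_torque'],s['width'])
for n in("scene","top"):
  d=r.camera(n)
  for q in("batten_end_a","batten"):
    for x in r.tip_of(d,q)[:5]:
      P=W(x["position"],d)
      if P[1]<.05: print(n,q,P.round(3),round(x["conf"],2))
  if n=="scene": cv2.imwrite("pics/look6.png",cv2.resize(d["color"][160:260,220:340],None,fx=6,fy=6,interpolation=2))
```

```text
15.1 [ 0.63124345 -0.04343694  0.01713921] [-0.17006767 -0.22966784  0.13686066] [0.05540319 0.22840005 0.03894424] 0.03348171639253332
scene batten_end_a [ 0.696 -0.039  0.081] 0.64
scene batten [ 0.603 -0.048  0.041] 0.6
top batten_end_a [ 0.691 -0.039  0.086] 0.63
top batten [ 0.604 -0.044  0.038] 0.52
```

View pics/look6.png

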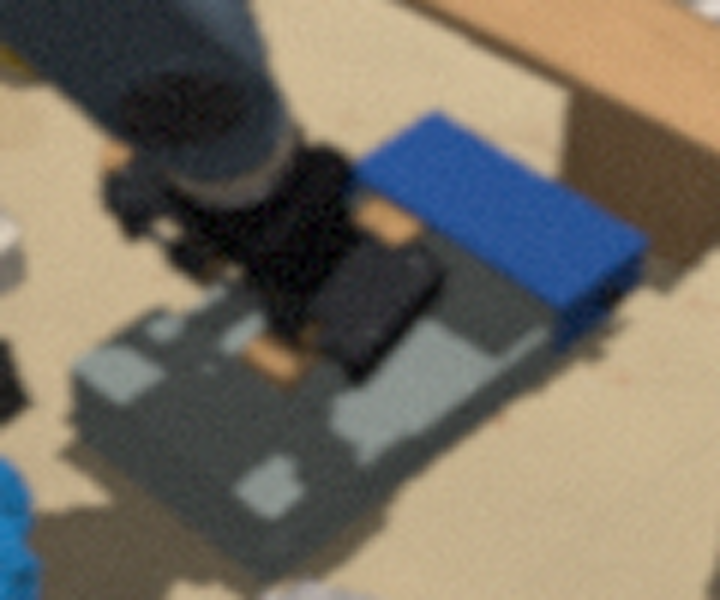

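The tilt is free of contact: the far end's centre is at about z = 0.083, above the 70 mm mark, and the near end is still low in the tray. The forces stay near 0. Now I'll draw it out along its own axis.

>>> step_arm([
  [[0,0,5],[0,0,0]],
  [[0,0,10],[0,0,0]],
  [[0,0,10],[0,0,0]],
  [[0,0,10],[0,0,0]],
  [[0,0,5],[0,0,0]],
  [[0,0,0],[0,0,0]],
])

```text
t: 16.0
position: [0.6693, -0.0414, 0.0315]
ee_rot: [-0.017, 0.573, 0.024, 0.819]
ft_force: [-0.5, -0.1, -0.9]
width: 0.034
```

>>> step_arm([
  [[0,0,5],[0,0,0]],
  [[0,0,10],[0,0,0]],
  [[0,0,10],[0,0,0]],
  [[0,0,10],[0,0,0]],
  [[0,0,5],[0,0,0]],
  [[0,0,0],[0,0,0]],
])

```text
t: 16.6
position: [0.7071, -0.0392, 0.0453]
ee_rot: [-0.017, 0.573, 0.024, 0.819]
ft_force: [0.3, 0.2, -0.6]
width: 0.0338
```

Run:
```python
from h import *
s=r.state(); print(s['t'],s['position'],s['ft_force'],s['wrist_torque'],s['width'])
for n in("scene","top"):
  d=r.camera(n)
  for q in("batten_end_a","batten"):
    for x in r.tip_of(d,q)[:5]:
      P=W(x["position"],d)
      if P[1]<.05: print(n,q,P.round(3),round(x["conf"],2))
```

```text
16.6 [ 0.70709714 -0.03916002  0.04530706] [ 0.27976114  0.21981259 -0.63223961] [-0.00920191  0.29321612 -0.04291472] 0.033813088612828585
scene batten_end_a [ 0.771 -0.035  0.108] 0.75
scene batten_end_a [ 0.583 -0.05   0.043] 0.55
scene batten [ 0.681 -0.044  0.071] 0.55
top batten_end_a [ 0.765 -0.033  0.113] 0.54
top batten [ 0.68  -0.042  0.07 ] 0.54
top batten [ 0.767 -0.038  0.111] 0.32
```

>>> step_arm([
  [[-9.4,0,3],[0,0,0]],
  [[-18.8,0,6.5],[0,0,0]],
  [[-28.2,0,9.8],[0,0,0]],
  [[-28.2,0,9.8],[0,0,0]],
  [[-28.2,0,9.8],[0,0,0]],
  [[-18.8,0,6.5],[0,0,0]],
  [[-9.4,0,3],[0,0,0]],
  [[0,0,0],[0,0,0]],
])

```text
t: 17.7
position: [0.7038, -0.0395, 0.196]
ee_rot: [-0.017, 0.572, 0.023, 0.82]
ft_force: [0.8, -0.8, -0.6]
width: 0.0336
```

>>> step_arm([
  [[0,0,-4],[0,3,0]],
  [[0,0,-6],[0,3,0]],
  [[0,0,-6],[0,3,0]],
  [[0,0,-6],[0,3,0]],
  [[0,0,-6],[0,3,0]],
  [[0,0,-4],[0,3,0]],
  [[0,0,-3],[0,2,0]],
  [[0,0,0],[0,0,0]],
])

```text
t: 18.5
position: [0.6686, -0.041, 0.1845]
ee_rot: [-0.02, 0.708, 0.021, 0.706]
ft_force: [0.3, 0.2, -0.8]
width: 0.0336
```

>>> step_arm([
  [[0,0,0],[0,0,0]],
  [[0,0,0],[0,0,0]],
  [[0,0,0],[0,0,0]],
  [[0,0,0],[0,0,0]],
  [[0,0,0],[0,0,0]],
])

```text
t: 19.0
position: [0.6688, -0.0412, 0.1869]
ee_rot: [-0.02, 0.707, 0.02, 0.707]
ft_force: [-0.7, -0.6, -1.0]
width: 0.0336
```

Run:
```python
from h import *
s=r.state(); print(s['t'],s['position'],s['ft_force'],s['width'],abs(s['qvel']).max())
for n in("scene","top"):
  d=r.camera(n)
  for q in("batten_end_a","batten","glue_bottle","tape_measure","black_tape"):
    for x in r.tip_of(d,q)[:4]:
      P=W(x["position"],d)
      print(n,q,P.round(3),round(x["conf"],2))
  if n=="scene": cv2.imwrite("pics/look7.png",cv2.resize(d["color"][110:260,210:370],None,fx=4,fy=4,interpolation=2))
```

```text
19.0 [ 0.66877485 -0.04120315  0.1868521 ] [-0.74610577 -0.5799588  -0.95607419] 0.033631251196543366 0.0024132563353999716
scene batten_end_a [ 0.751 -0.037  0.226] 0.89
scene batten_end_a [ 0.553 -0.049  0.229] 0.78
scene batten_end_a [0.659 0.184 0.005] 0.68
scene batten_end_a [0.754 0.08  0.008] 0.45
scene batten [ 0.649 -0.045  0.219] 0.69
scene batten [0.709 0.134 0.007] 0.65
scene glue_bottle [ 0.484 -0.335 -0.   ] 0.72
scene tape_measure [0.707 0.301 0.003] 0.64
scene black_tape [0.486 0.379 0.002] 0.65
top batten_end_a [0.751 0.079 0.01 ] 0.74
top batten_end_a [0.663 0.185 0.005] 0.69
top batten_end_a [ 0.652 -0.046  0.217] 0.24
top batten [0.708 0.136 0.001] 0.83
top batten [ 0.653 -0.043  0.218] 0.56
top glue_bottle [ 0.479 -0.339  0.002] 0.66
top glue_bottle [ 0.489  0.381 -0.   ] 0.49
top tape_measure [0.698 0.296 0.   ] 0.76
top black_tape [ 0.487  0.38  -0.003] 0.52
```

View pics/look7.png

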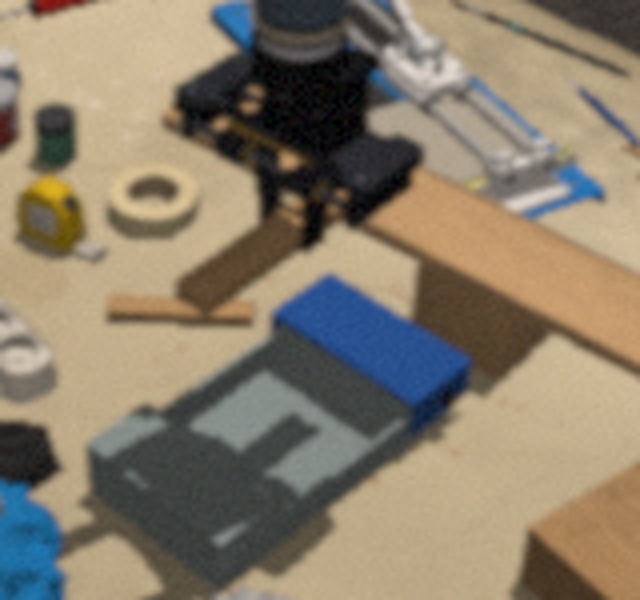

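The batten is level in the gripper and the tray below is empty. Both ends are at about z = 0.227, the middle is at about (0.651,-0.044), and the arm is still, so I'll hand it in.

```bash
python3 -c "
from h import *
print(r.close_job()); s=r.state(); print(s['t'],s['width'])"
```

```text
the job is handed in; nothing more can be done
None
the job is handed in; nothing more can be done
```

The batten is out of the tray and held level in the gripper above it, and the job is handed in; no verdict came back. I slid it about 40 mm under the grey cover, tilted the far end up 20°, drew it out along its own axis, lifted it and levelled it.

**Last checks, at about 19 s of the 48 s:**
- **Position:** both ends at about z = 0.227 m, level to within about 1°. The middle is about 1 cm from the tray's middle seen from above.
- **Grip and stillness:** fingers at 34 mm on the batten with the grip set to 28 N, joint speeds near zero.
- **Forces:** every wrist force reading I took stayed below about 2 N. The contact forces on the tray and covers themselves were not measured.
- **Bench:** the glue bottle, tape measure and black tape read within about 5 mm of where they started, roughly the detector's accuracy. The top view also gave a second, lower-confidence "glue bottle" at the black tape's position, which I took for a misreport.

**One disagreement:** the real fingertips sat about 33–35 mm above the reported TCP height. The first close therefore shut above the batten without touching it. I corrected this from the pictures and by lowering in small steps while watching the force.

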